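# Fit a keyed burnishing arbor into the drive hub and hold it home

## Robot

A 7-joint arm with a two-finger parallel gripper is mounted at the origin on a cart in front of the work surface, level with it; the furniture and walls round the work are solid. World frame = base frame: x ahead of the robot, y to its left, z up, the work surface at z = 0. Lengths are in m, angles in rad, forces in N, time in s.
With the tool pointing down it reaches from about 0.4 to 0.925 m from the base axis. Payload 5.6 kg.
Tool frame: the origin (TCP) lies midway between the tips of the shut fingers; the grasp point (between the pads) lies 19 mm behind it; z points along the fingers, y is the line along which they close (so a half turn about z gives the same grasp; the last joint's range is limited). The gripper opens to 85 mm and grips with 20 to 120 N. Pads are 22 mm wide; open, the fingers measure 114 mm over their backs; the gripper's body (76 mm by 85 mm) begins 54 mm behind the grasp point. The pads swing forward as they close: fully open they stand 13 mm farther back than shut.
Start: joints at [1.149, 0.468, -0.012, 1.603, 0.006, 1.071, -0.056], TCP at [0.24, -0.604, 0.231] pointing down, gripper open.
Joint ranges: [-2.53, 2.53], [-0.31, 2.02], [-1.57, 1.55], [0.28, 2.44], [-1.29, 4.43], [0.15, 1.84], [-2.92, 2.92]. Speed limits (rad/s): [2.57, 2.57, 3.14, 3.14, 3.14, 3.14, 3.14].

## Interface

Orientations are given as [roll, pitch, yaw] about the fixed x, y, z axes, in that order (R = Rz(yaw) Ry(pitch) Rx(roll)).
In Python, from workcell import * gives the robot as it stands.
- The arm moves only by the tool step_arm, never from a script. Its arguments are lists of equal length, an entry for each row: "offset": the shift along the world's x, y, z in m, a list of three; "dr": the turn, a rotation vector about the world's x, y, z in degrees, a list of three; "hand": the opening, from 0 (shut) to 1 (fully open). In form: {"offset": [[dx, dy, dz], ...], "dr": [[rx, ry, rz], ...], "hand": [hand, ...]}. A call has 1 to 10 rows; each row is the pose to reach, as a shift and turn from the pose commanded when the call began; what a row does not reach only later rows make up. A row lasts 1/10 s, in which the tool goes at most 50 mm and 8.59 degrees, less where a joint would pass 70% of its speed; a pose out of reach is approached as far as the arm can. A call with a gripper value outside its range is refused whole. The fingers move at their own pace and stop on an object; the grip force is fixed at half the most. Time passes only in rows, so rows that repeat a pose let the fingers close. It gives the time, the measured TCP pose, the force, the opening and the grip force at its end, in the units of the state.
- state(): the state, without advancing time (a new reading comes with each control period).
- capture(name): name is "scene" or "top" or "wrist"; returns a dict with "pixels" (420x560x3 uint8, red, green, blue), "camera_matrix" (3x3 intrinsics, pixels), "R" (3x3) and "t" (3): a world point X has camera coordinates R X + t. Camera axes: x right, y down, z forward; pixel columns grow to the right and rows downward; lengths in m; the calibration is good to about 2 mm. The wrist camera is an equidistant fisheye: a pixel r from the principal point sees the ray r / f radians off the axis. A picture is of the moment at which its call begins. There is no depth.
- close_job(): hands the job in; it is judged then, once.
The state is a dict: "clock": time; "qpos": joint angles; "joint_vel": joint speeds; "tau": joint torques, N m; "eef_pos": TCP position; "tool_rot": TCP orientation; "wrist_force": force on the tool from outside, world axes, zero at the start; "wrist_torque": the same for the moment, N m; "finger_gap": finger opening in m; "finger_force": force on a finger pad.
Only numpy, scipy, OpenCV 4.12 (cv2) and the standard library are available. Lean on these libraries where they do the work, as an engineer would, in place of code of your own. Each camera call takes 0.05 s, during which the arm holds its last target. There are 200 camera calls.

## Task

Pull the grooved wooden bobbin (the straight one with a flat top) out of the tool block and fit its keyed shaft into the drive hub of the edge burnisher: turn it until the key slips into the keyway, then push it down against the spring ejector until its collar sits flush on the hub. Finish while still gripping the bobbin and pressing it fully home, so that I can tighten the hub's setscrew; do not let go. Leave the other two arbors in the block and the things on the table where they are.

Things in the scene. Friction and masses are not known exactly. Their poses are not given: they have to be found in the camera images.
- grooved_arbor: The part to fit, about 0.2 kg: a dark wooden bobbin on a steel shaft, upright in one of the block's three sockets (which one varies). Origin on the axis at the underside of its steel collar; z up along the axis. z = 0 to 10 mm: collar, 40 mm across. z = 10 to 76 mm: bobbin, 34 mm across, four grooves round it, flat top; grip it here across its diameter, from any side. Below: shaft, see the next two.
- grooved_arbor_nose (a point): Lower end of that shaft, on its axis, 40 mm below the collar's underside; axes as the arbor's. The shaft is 16 mm across; its last 6 mm taper to 10 mm across. The lowest 14 mm, below the key, are plain round.
- grooved_arbor_key (a point): Middle of the outer face of the shaft's key, on the arbor's -x side, 13 mm from the axis and 14 mm below the collar's underside; axes as the arbor's. The key is a bar along the shaft, 6 mm wide, 24 mm long (z = -26 to -2 mm). Hidden in the block at first, but a small screw head sticks out of the collar right above it, to 26 mm from the axis.
- cone_arbor: The same steel shaft, key, collar and locating screw as grooved_arbor, but with a pointed wooden cone as its head, 32 mm across below, its tip 70 mm above the collar's underside. Stays in its socket. Origin and axes as for grooved_arbor.
- dome_arbor: The same steel shaft, key, collar and locating screw as grooved_arbor, but with a low, wide round knob (a dome on a short neck) as its head, 44 mm across, its top 51 mm above the collar's underside. Stays in its socket. Origin and axes as for grooved_arbor.
- rack: The tool block: a fixed hardwood block, 74 mm (x) by 206 mm (y) by 50 mm high, origin at the centre of its underside. Three round sockets, 30 mm across, go down through it at y = -66, 0 and 66 mm; an arbor hangs in each with its collar resting on the block's top and its shaft and key inside.
- burnisher: The bench edge burnisher, fixed: a right-angle gear motor on a steel plate. Origin on the table under the axis of its drive hub. The gear case, 112 by 104 mm, 48 mm high, is round the hub; the motor lies behind it along +x to x = 215 mm and is no higher than 90 mm. The plate reaches 75 mm ahead of the hub's axis and 68 mm to either side.
- hub_mouth (a point): Centre of the bore's mouth, on the flat top face of the steel drive hub (51 mm across), 80 mm above the table; z up, x and y turn with the hub. The bore is 18 mm across and deeper than the shaft is long. The arbor is home when its collar lies on this face with its -x side (key) at the hub's -x side (keyway). It takes about 0.4 N m to turn the hub; it stays where it is left.
- hub_keyway (a point): Outer end of the keyway at the hub's top face, 15 mm from the axis on the hub's -x side; axes as hub_mouth. The keyway is a slot in the bore's wall, 7.6 mm wide, open at the top, as deep as the bore. A small setscrew in the hub's outer side stands below it.
- ejector: Brass ejector pin in the bore, 13 mm across, on a spring. Origin at its top, which starts 30 mm below the hub's face and slides down to 40 mm when an arbor is home; the spring resists with 4 N at first and 10 N when home, and lifts an arbor that is let go by about 10 mm.
- blue_cap_0: A blue plastic bottle cap, 30 mm across, 12 mm high, lying on the table; origin at the centre of its underside. Leave it alone.
- blue_cap_1: Another such blue cap, lying on the table; origin at the centre of its underside. Leave it alone.
- dauber: A small wooden brush, 40 by 106 mm, 46 mm high, lying on the table; origin at the centre of its underside. Leave it alone.
- cotton_pads: A stack of white cotton pads, 58 mm across, 26 mm high, lying on the table; origin at the centre of its underside. Leave it alone.
- sticker_roll: A roll of paper tape, 44 mm across, 18 mm high, lying on the table; origin at the centre of its underside. Leave it alone.
- tin_brown: A flat round brown tin, 68 mm across, 24 mm high, lying on the table; origin at the centre of its underside. Leave it alone.
Not all that is in view belongs to the job. Leave any pink or turquoise look-alike of the grooved_arbor alone.

How it is judged:
By the outcome, as a careful person would: the job done as asked, in the order asked, and still so for the second after the job is handed in, while the arm keeps its last pose, push and grip.
It also fails if it takes over 38 s, if anything falls off the work surface, if the arm or the gripper's body presses on something with over 40 N, if the wrist force passes 120 N, or if a joint passes its speed limit or range.

## Working session

There is one attempt and no reset: what is moved stays moved. The work goes in short steps, Python scripts to look and compute and a tool call to move; the robot and the scene stay as the last step left them, time stands still between calls to the robot, and variables do not carry over. Pictures are saved under pics/ and viewed, at most 10 in all, crops included, and the job is handed in when it is done.

Besides the shell and the picture viewer there is one more tool, called after "Call:" by a JSON object that holds its "op" and its "data", one argument or row to a line. step_arm: Moves the arm, as the interface text tells. Its arguments: {"type":"object","properties":{"offset":{"type":"array","items":{"type":"array","items":{"type":"number"}}},"dr":{"type":"array","items":{"type":"array","items":{"type":"number"}}},"hand":{"type":"array","items":{"type":"number"}}},"required":["offset","dr","hand"]}

```bash
mkdir -p pics; cat > h.py <<'E'
from workcell import *
import numpy as np, cv2, pickle
def snap(cam,name):
    c=capture(cam); pickle.dump(c,open(f'pics/{name}.pkl','wb'))
    cv2.imwrite(f'pics/{name}.png',c['pixels'][:,:,::-1]); return c
def load(n): return pickle.load(open(f'pics/{n}.pkl','rb'))
def ray(c,u,v,fish=False):
    K=np.array(c['camera_matrix']);R=np.array(c['R']);t=np.array(c['t'])
    x=(u-K[0,2])/K[0,0];y=(v-K[1,2])/K[1,1]
    if fish:
        r=np.hypot(x,y); s=np.sin(r)/r if r>1e-9 else 1
        d=np.array([x*s,y*s,np.cos(r)])
    else: d=np.array([x,y,1.])
    return -R.T@t, R.T@d
def onz(c,u,v,z,fish=False):
    o,d=ray(c,u,v,fish); return o+d*(z-o[2])/d[2]
def proj(c,X,fish=False):
    K=np.array(c['camera_matrix']);p=np.array(c['R'])@np.array(X)+np.array(c['t'])
    if fish:
        r=np.hypot(p[0],p[1]);th=np.arctan2(r,p[2]);q=p[:2]/r*th
    else: q=p[:2]/p[2]
    return q[0]*K[0,0]+K[0,2], q[1]*K[1,1]+K[1,2]
E
python3 - <<'E'
from h import *
a=snap('scene','s0');b=snap('top','t0')
print(state())
E
```

```text
{'clock': 0.1, 'qpos': array([ 1.14899469,  0.46828171, -0.01160178,  1.60351224,  0.00599527,
        1.07141297, -0.05631877]), 'joint_vel': array([-0.00096638, -0.00046359,  0.00021546, -0.00218499, -0.00127966,
       -0.00162548, -0.00028409]), 'tau': array([ 6.44974789e-04, -5.33519304e+01,  2.15005089e-02, -2.51961905e+01,
        1.15258608e-02,  4.34309099e-03, -1.19105954e-05]), 'eef_pos': array([ 0.24013169, -0.60348522,  0.23044638]), 'tool_rot': array([-3.14001677e+00,  1.11036863e-04,  3.78715203e-01]), 'wrist_force': array([-0.47059282, -0.08815321, -0.21002276]), 'wrist_torque': array([-0.05033002, -0.03985491, -0.00151155]), 'finger_force': 0.0, 'finger_gap': 0.08517700529989727}
```

View pics/s0.png

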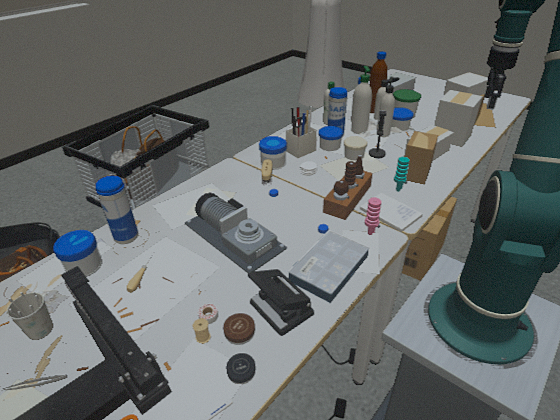

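View pics/t0.png

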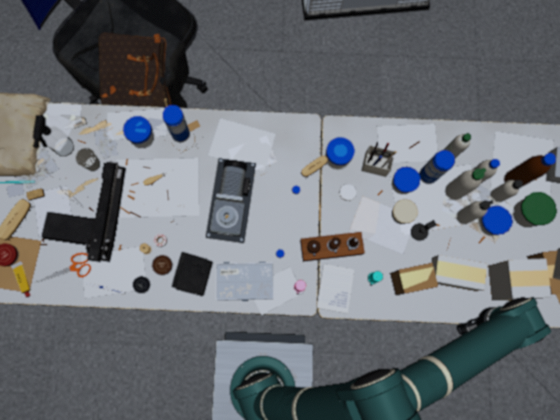

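The scene view shows the burnisher hub near (252,230) and the rack near (347,193). In the top view the hub is near (227,217) and the rack near (333,246), with a pink look-alike at (300,286) and a turquoise one at (376,277). I'll enlarge the relevant parts.

```bash
python3 - <<'E'
from h import *
s=cv2.imread('pics/s0.png');t=cv2.imread('pics/t0.png')
r=lambda i:cv2.resize(i,(400,300),interpolation=cv2.INTER_CUBIC)
im=np.vstack([np.hstack([r(s[150:225,310:410]),r(s[195:270,200:300])]),np.hstack([r(t[216:276,295:375]),r(t[187:247,187:267])])])
cv2.imwrite('pics/c0.png',im)
c=load('t0')
for u,v,z in [(227,217,.08),(333,246,.05),(313,247,.1),(333,244,.1),(353,242,.1)]: print(u,v,onz(c,u,v,z))
E
```

```text
227 217 [0.54801989 0.14180115 0.08      ]
333 246 [ 0.47016384 -0.21371265  0.05      ]
313 247 [ 0.45679944 -0.14304415  0.1       ]
333 244 [ 0.4692432  -0.20753751  0.1       ]
353 242 [ 0.47844437 -0.27222864  0.1       ]
```

View pics/c0.png

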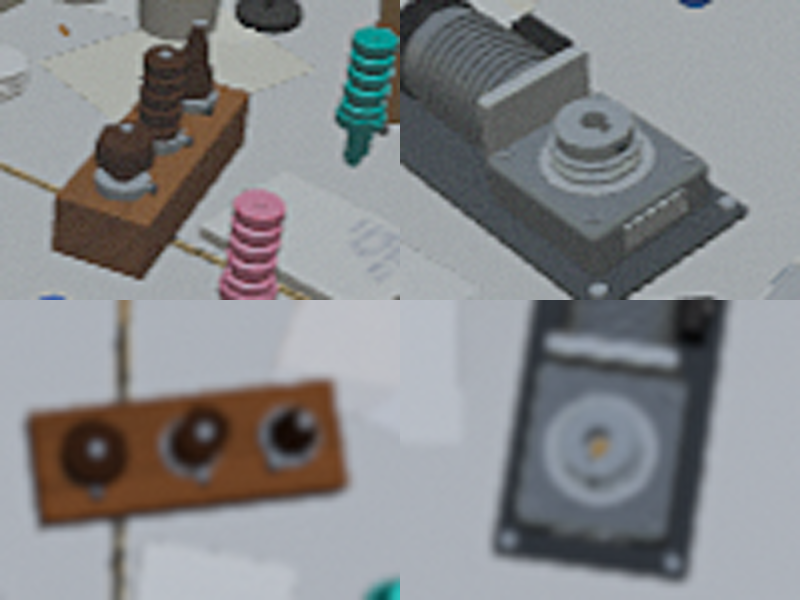

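The sockets hold, left to right in the top view, the dome, the grooved bobbin (centre about (333,245)) and the cone. The screws point toward the robot. The hub's keyway isn't resolved yet. I'll move above the bobbin with the fingers closing across the rack.

Call:
{"op": "step_arm", "data": {
  "offset": [
    [0.02, 0.035, 0.02],
    [0.045, 0.08, 0.04],
    [0.068, 0.12, 0.06],
    [0.09, 0.16, 0.06],
    [0.113, 0.2, 0.06],
    [0.136, 0.24, 0.06],
    [0.159, 0.28, 0.06],
    [0.182, 0.32, 0.06],
    [0.205, 0.355, 0.06],
    [0.228, 0.394, 0.06]
  ],
  "dr": [
    [0, 0, 7.5],
    [0, 0, 15],
    [0, 0, 23],
    [0, 0, 31],
    [0, 0, 39],
    [0, 0, 47],
    [0, 0, 55],
    [0, 0, 63],
    [0, 0, 70],
    [0, 0, 77]
  ],
  "hand": [1, 1, 1, 1, 1, 1, 1, 1, 1, 1]
}}

```text
clock: 1.1
eef_pos: [0.4687, -0.2087, 0.2912]
tool_rot: [-3.141, 0.0, 1.727]
wrist_force: [0.9, -1.1, 0.2]
finger_gap: 0.0854
finger_force: 0.0
```

Call:
{"op": "step_arm", "data": {
  "offset": [
    [0, 0, 0],
    [0, 0, 0]
  ],
  "dr": [
    [0, 0, 0],
    [0, 0, 0]
  ],
  "hand": [1, 1]
}}

```text
clock: 1.3
eef_pos: [0.4685, -0.209, 0.291]
tool_rot: [-3.141, -0.0, 1.725]
wrist_force: [-0.4, -0.1, -0.1]
finger_gap: 0.0854
finger_force: 0.0
```

```bash
python3 - <<'E'
from h import *
s=state();print(s['eef_pos'],s['tool_rot'],s['qpos'],s['clock'])
c=snap('wrist','w1');print(-np.array(c['R']).T@c['t'],c['camera_matrix'])
for X in [(0.467,-.2085,.126),(0.548,.142,.08)]: print(proj(c,X,True))
E
```

```text
[ 0.46851145 -0.20902848  0.29100164] [-3.14102936e+00 -2.03835205e-04  1.72462993e+00] [ 0.75853166  0.21486805 -0.46361344  1.84100545  0.10669052  1.11068163
  0.41041399] 1.3
[ 0.45727024 -0.13499745  0.43217181] [[325.1922621    0.         282.74718846]
 [  0.         325.1922621  208.16481492]
 [  0.           0.           1.        ]]
(np.float64(281.1685621541774), np.float64(188.86951052407946))
(np.float64(393.1213115901423), np.float64(-85.22129173548853))
```

View pics/w1.png

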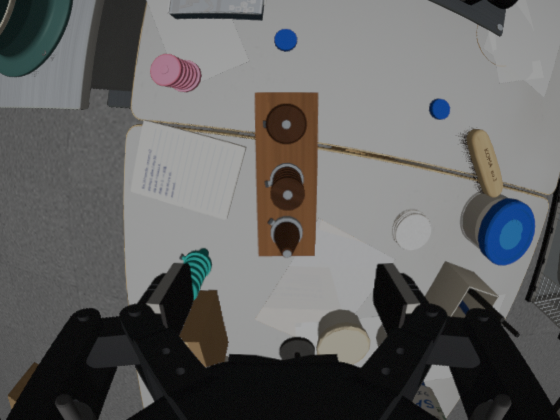

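The wrist view shows the bobbin's flat top centred at about (288,194) and its locating screw at (268,184). The cone is at (287,245) and the dome at (287,124).

```bash
python3 - <<'E'
from h import *
c=load('w1')
b=onz(c,288,194,.126,True);s=onz(c,268,184,.055,True)
print(b,s,'yaw key',np.degrees(np.arctan2(*(s-b)[1::-1])),np.hypot(*(s-b)[:2]))
P=[onz(c,*p,.05,True) for p in [(255,93),(319,93),(315,256),(259,256)]]
print(P,np.mean(P,0))
for a,bb in [(P[3],P[0]),(P[2],P[1])]: print(np.degrees(np.arctan2(*(bb-a)[1::-1])))
# zoom
im=cv2.imread('pics/w1.png')[160:230,240:335];cv2.imwrite('pics/z1.png',cv2.resize(im,None,fx=6,fy=6,interpolation=cv2.INTER_CUBIC))
E
```

```text
[ 0.47434356 -0.21255476  0.126     ] [ 0.45287535 -0.22203646  0.055     ] yaw key -156.17075945956864 0.023468840697629865
[array([ 0.42203944, -0.11795739,  0.05      ]), array([ 0.49514308, -0.10639504,  0.05      ]), array([ 0.52647633, -0.30843598,  0.05      ]), array([ 0.45450418, -0.31950128,  0.05      ])] [ 0.47454076 -0.21307242  0.05      ]
99.15061761801493
98.81541353793824
```

View pics/z1.png

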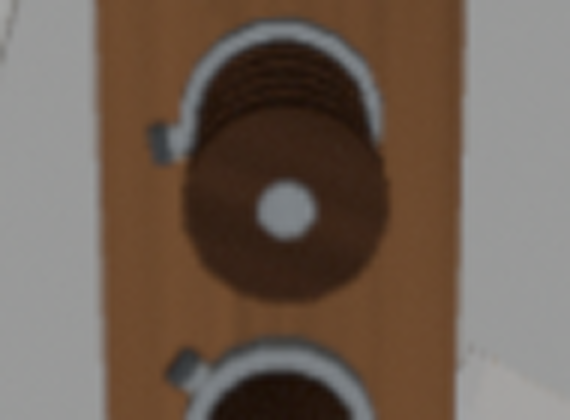

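The bobbin axis is at about (0.4743,-0.2125), consistent with the rack centre, and the key direction is about -157°. I'll descend, grip and lift.

Call:
{"op": "step_arm", "data": {
  "offset": [
    [0.006, -0.0035, -0.04],
    [0.006, -0.0035, -0.085],
    [0.006, -0.0035, -0.13],
    [0.006, -0.0035, -0.165],
    [0.006, -0.0035, -0.19],
    [0.006, -0.0035, -0.21],
    [0.006, -0.0035, -0.21],
    [0.006, -0.0035, -0.21]
  ],
  "dr": [
    [0, 0, 0],
    [0, 0, 0],
    [0, 0, 0],
    [0, 0, 0],
    [0, 0, 0],
    [0, 0, 0],
    [0, 0, 0],
    [0, 0, 0]
  ],
  "hand": [1, 1, 1, 1, 1, 1, 1, 1]
}}

```text
clock: 2.15
eef_pos: [0.4739, -0.2145, 0.0814]
tool_rot: [-3.141, 0.0, 1.721]
wrist_force: [0.4, -0.3, -0.3]
finger_gap: 0.0853
finger_force: 0.0
```

Call:
{"op": "step_arm", "data": {
  "offset": [
    [0, 0, 0],
    [0, 0, 0],
    [0, 0, 0],
    [0, 0, 0],
    [0, 0, 0],
    [0, 0, 0],
    [0, 0, 0],
    [0, 0, 0]
  ],
  "dr": [
    [0, 0, 0],
    [0, 0, 0],
    [0, 0, 0],
    [0, 0, 0],
    [0, 0, 0],
    [0, 0, 0],
    [0, 0, 0],
    [0, 0, 0]
  ],
  "hand": [0, 0, 0, 0, 0, 0, 0, 0]
}}

```text
clock: 2.95
eef_pos: [0.4746, -0.2138, 0.0822]
tool_rot: [3.141, 0.001, 1.723]
wrist_force: [-1.8, -0.1, 6.8]
finger_gap: 0.0331
finger_force: 58.9
```

Call:
{"op": "step_arm", "data": {
  "offset": [
    [0, 0, 0.01],
    [0, 0, 0.025],
    [0, 0, 0.045],
    [0, 0, 0.07],
    [0, 0, 0.1],
    [0, 0, 0.13],
    [0, 0, 0.15],
    [0, 0, 0.17],
    [0, 0, 0.17]
  ],
  "dr": [
    [0, 0, 0],
    [0, 0, 0],
    [0, 0, 0],
    [0, 0, 0],
    [0, 0, 0],
    [0, 0, 0],
    [0, 0, 0],
    [0, 0, 0],
    [0, 0, 0]
  ],
  "hand": [0, 0, 0, 0, 0, 0, 0, 0, 0]
}}

```text
clock: 3.85
eef_pos: [0.4758, -0.2137, 0.2542]
tool_rot: [3.137, 0.003, 1.723]
wrist_force: [1.9, -0.1, -1.3]
finger_gap: 0.0324
finger_force: 59.6
```

Call:
{"op": "step_arm", "data": {
  "offset": [
    [0, 0.04, 0],
    [0, 0.08, 0],
    [0.01, 0.12, 0],
    [0.015, 0.16, 0],
    [0.02, 0.2, 0],
    [0.025, 0.235, 0],
    [0.03, 0.26, 0],
    [0.03, 0.26, 0],
    [0.03, 0.26, 0]
  ],
  "dr": [
    [0, 0, 0],
    [0, 0, 0],
    [0, 0, 0],
    [0, 0, 0],
    [0, 0, 0],
    [0, 0, 0],
    [0, 0, 0],
    [0, 0, 0],
    [0, 0, 0]
  ],
  "hand": [0, 0, 0, 0, 0, 0, 0, 0, 0]
}}

```text
clock: 4.75
eef_pos: [0.5036, 0.0468, 0.2502]
tool_rot: [-3.14, -0.0, 1.724]
wrist_force: [-0.6, -1.0, -1.6]
finger_gap: 0.0326
finger_force: 59.7
```

```bash
python3 - <<'E'
from h import *
s=state();print(s['eef_pos'],s['tool_rot'],s['qpos'],s['clock'],s['finger_gap'])
c=snap('wrist','w2');
print(proj(c,(0.548,.142,.08),True))
E
```

```text
[0.50360987 0.0467595  0.25024178] [-3.13964115e+00 -9.68982787e-05  1.72417618e+00] [ 0.36778363  0.27002378 -0.6133645   1.89734169  0.17970638  1.03081875
 -0.16836802] 4.75 0.032618588575454376
(np.float64(344.2572650558749), np.float64(99.82344144623119))
```

View pics/w2.png

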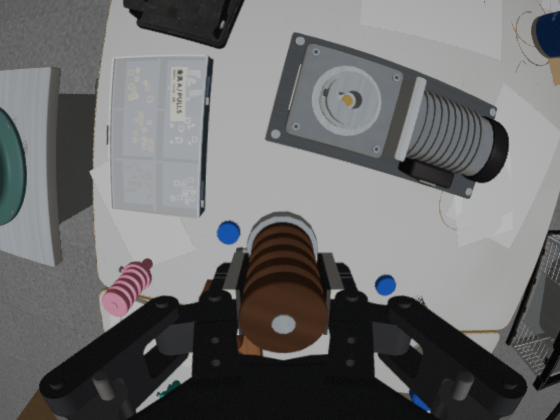

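The bobbin is held upright between the pads. The hub bore is near (348,99). I'll zoom in to find the keyway, and the collar for the screw.

```bash
python3 - <<'E'
from h import *
im=cv2.imread('pics/w2.png')
z=lambda x,y,w:cv2.resize(im[y-w:y+w,x-w:x+w],(400,400),interpolation=cv2.INTER_CUBIC)
cv2.imwrite('pics/z2.png',np.hstack([z(347,100,40),z(282,250,55)]))
E
```

```text
(no output)
```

View pics/z2.png

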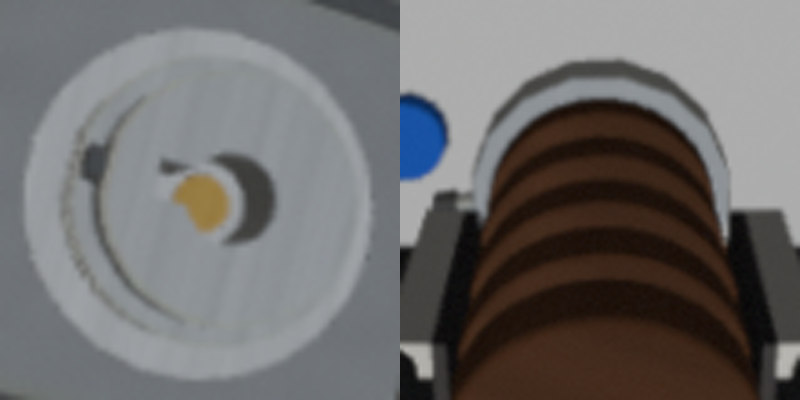

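The keyway opens on the left of the bore, with its outer end near (339.6,96) in the full image. The bore centre is near (352.4,99.8) and the setscrew near (326,92.6). The arbor's screw head shows at about (240,250.5).

```bash
python3 - <<'E'
from h import *
c=load('w2');s=state()
m=onz(c,352.4,99.8,.08,True);k=onz(c,339.6,96,.08,True);st=onz(c,326,92.6,.068,True)
an=lambda d:np.degrees(np.arctan2(d[1],d[0]))
print(m,k,an(k-m),np.hypot(*(k-m)[:2]),'setscrew',an(st-m),np.hypot(*(st-m)[:2]))
bz=state()['eef_pos'][2]-.032
sc=onz(c,240,250.5,bz+.005,True);e=s['eef_pos'];print(sc,an(sc-e),np.hypot(*(sc-e)[:2]))
top=onz(c,283.5,324.5,bz+.076,True);print('top',top,e)
# hub's outer disc check: edges of bright plateau ring
for p in [(307+100/5,99),(307+345/5,99),(352,60+328/5),(352,60+58/5)]: print(onz(c,*p,.08,True)-m)
E
```

```text
[0.55580795 0.1435865  0.08      ] [0.5429508 0.1447837 0.08     ] 174.68018533148685 0.012912769204157409 setscrew 173.2363763008092 0.024981576594437407
[0.47996843 0.04126541 0.22334583] -169.3495511521925 0.024185302113599642
top [0.50410392 0.04718541 0.29434583] [0.50373709 0.04573526 0.25034583]
[-0.02429424 -0.00393387  0.        ]
[0.02296225 0.00565393 0.        ]
[ 0.00397585 -0.02477272  0.        ]
[-0.00486089  0.02714988  0.        ]
```

The keyway points to about +174° and the arbor's key to about -160°, so a -26° turn is needed. I'll turn, come closer and look once more.

Call:
{"op": "step_arm", "data": {
  "offset": [
    [0.01, 0.01, -0.01],
    [0.02, 0.02, -0.03],
    [0.03, 0.026, -0.05],
    [0.03, 0.026, -0.05],
    [0.03, 0.026, -0.05],
    [0.03, 0.026, -0.05]
  ],
  "dr": [
    [0, 0, -7],
    [0, 0, -14],
    [0, 0, -21],
    [0, 0, -26],
    [0, 0, -26],
    [0, 0, -26]
  ],
  "hand": [0, 0, 0, 0, 0, 0]
}}

```text
clock: 5.4
eef_pos: [0.5343, 0.0714, 0.2012]
tool_rot: [3.142, 0.001, 1.269]
wrist_force: [0.2, 0.7, -1.3]
finger_gap: 0.0327
finger_force: 59.7
```

```bash
python3 - <<'E'
from h import *
s=state();print(s['eef_pos'],s['tool_rot'],s['clock'])
c=snap('wrist','w3');im=cv2.imread('pics/w3.png')
u,v=map(int,proj(c,(0.5555,.144,.08),True));print(u,v,u-50,v-50)
z=lambda x,y,w:cv2.resize(im[y-w:y+w,x-w:x+w],(400,400),interpolation=cv2.INTER_CUBIC)
cv2.imwrite('pics/z3.png',np.hstack([z(u,v,50),z(265,265,50)]))
E
```

```text
[0.53433252 0.0714314  0.20123634] [3.14151498e+00 5.16717047e-04 1.26929576e+00] 5.4
280 110 230 60
```

View pics/z3.png

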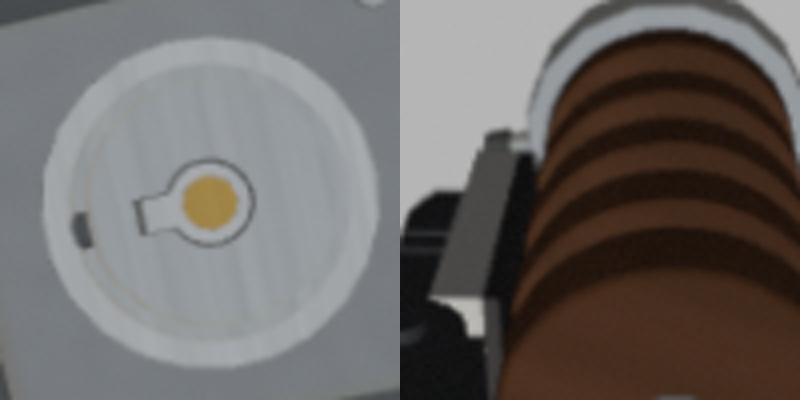

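The close view shows the bore centre at (282.8,110.8) and the keyway's outer end at (265,114.3), both full-image pixels. The screw's upper edge is near (237,248.5), and the rest is hidden by the finger.

```bash
python3 - <<'E'
from h import *
c=load('w3');s=state()
m=onz(c,282.75,110.75,.08,True);k=onz(c,265,114.25,.08,True);st=onz(c,250.5,117.5,.068,True)
an=lambda d:np.degrees(np.arctan2(d[1],d[0]))
print(m,k,an(k-m),np.hypot(*(k-m)[:2]),'setscrew',an(st-m),np.hypot(*(st-m)[:2]))
e=s['eef_pos'];print(e)
for p in [(236.5,248.8),(241,248)]:
  sc=onz(c,*p,e[2]-.032+.005,True);d=sc-e;r=np.hypot(*d[:2]);print(an(d),r,'centre',an(d)+np.degrees(np.arcsin(.0037/r)))
E
```

```text
[0.55687155 0.14351442 0.08      ] [0.54255727 0.14508651 0.08      ] 173.73250290186073 0.014400349469222702 setscrew 174.1068736059741 0.027489731964225328
[0.53439169 0.07158283 0.20148444]
164.4687728309187 0.026177406222952098 centre 172.59435534347617
163.37066939056584 0.023552980289375535 centre 172.40885248461595
```

Call:
{"op": "step_arm", "data": {
  "offset": [
    [0.012, 0.036, 0],
    [0.0225, 0.072, 0],
    [0.0225, 0.072, -0.02],
    [0.0225, 0.072, -0.04],
    [0.0225, 0.072, -0.04],
    [0.0225, 0.072, -0.04]
  ],
  "dr": [
    [0, 0, 0],
    [0, 0, 0],
    [0, 0, 0],
    [0, 0, 0],
    [0, 0, 0],
    [0, 0, 0]
  ],
  "hand": [0, 0, 0, 0, 0, 0]
}}

```text
clock: 6.05
eef_pos: [0.557, 0.144, 0.1618]
tool_rot: [3.141, 0.0, 1.269]
wrist_force: [-0.3, -0.5, -1.4]
finger_gap: 0.033
finger_force: 59.8
```

```bash
python3 - <<'E'
from h import *
for _ in range(3):
  c=snap('wrist','w4');s=state();print(s['eef_pos'],s['tool_rot'],s['wrist_force'])
snap('scene','s4')
E
```

```text
[0.55750684 0.14423824 0.16239142] [ 3.14021330e+00 -7.59242475e-04  1.26844180e+00] [ 0.39108572 -0.23864926 -1.18087285]
[0.55771223 0.14436431 0.16265815] [ 3.13960122e+00 -1.07903913e-03  1.26842443e+00] [ 0.80369353  0.82612032 -2.19625882]
[0.55769463 0.14438332 0.16269574] [ 3.13947020e+00 -1.06933299e-03  1.26838016e+00] [-0.06874837  0.15512076 -2.52694992]
```

Call:
{"op": "step_arm", "data": {
  "offset": [
    [-0.0007, -0.0007, -0.005],
    [-0.0007, -0.0007, -0.009],
    [-0.0007, -0.0007, -0.012],
    [-0.0007, -0.0007, -0.015],
    [-0.0007, -0.0007, -0.018],
    [-0.0007, -0.0007, -0.018]
  ],
  "dr": [
    [0, 0, 0],
    [0, 0, 0],
    [0, 0, 0],
    [0, 0, 0],
    [0, 0, 0],
    [0, 0, 0]
  ],
  "hand": [0, 0, 0, 0, 0, 0]
}}

```text
clock: 6.85
eef_pos: [0.5559, 0.1438, 0.1427]
tool_rot: [-3.141, 0.0, 1.269]
wrist_force: [-1.2, -0.1, -2.2]
finger_gap: 0.033
finger_force: 59.8
```

The nose has entered the bore freely. I'll go on to key depth.

Call:
{"op": "step_arm", "data": {
  "offset": [
    [0, 0, -0.002],
    [0, 0, -0.004],
    [0, 0, -0.006],
    [0, 0, -0.008],
    [0, 0, -0.008]
  ],
  "dr": [
    [0, 0, 0],
    [0, 0, 0],
    [0, 0, 0],
    [0, 0, 0],
    [0, 0, 0]
  ],
  "hand": [0, 0, 0, 0, 0]
}}

```text
clock: 7.35
eef_pos: [0.556, 0.1438, 0.135]
tool_rot: [-3.141, 0.0, 1.269]
wrist_force: [-0.2, 0.8, -2.1]
finger_gap: 0.0328
finger_force: 59.8
```

Call:
{"op": "step_arm", "data": {
  "offset": [
    [0, 0, -0.002],
    [0, 0, -0.004],
    [0, 0, -0.006],
    [0, 0, -0.008],
    [0, 0, -0.01],
    [0, 0, -0.01]
  ],
  "dr": [
    [0, 0, 0],
    [0, 0, 0],
    [0, 0, 0],
    [0, 0, 0],
    [0, 0, 0],
    [0, 0, 0]
  ],
  "hand": [0, 0, 0, 0, 0, 0]
}}

```text
clock: 7.95
eef_pos: [0.556, 0.1438, 0.1249]
tool_rot: [-3.141, 0.0, 1.269]
wrist_force: [-0.9, -0.0, -1.5]
finger_gap: 0.0326
finger_force: 59.8
```

The key is well inside the keyway with no resistance. Next I press against the ejector.

Call:
{"op": "step_arm", "data": {
  "offset": [
    [0, 0, -0.003],
    [0, 0, -0.005],
    [0, 0, -0.007],
    [0, 0, -0.009],
    [0, 0, -0.011],
    [0, 0, -0.011]
  ],
  "dr": [
    [0, 0, 0],
    [0, 0, 0],
    [0, 0, 0],
    [0, 0, 0],
    [0, 0, 0],
    [0, 0, 0]
  ],
  "hand": [0, 0, 0, 0, 0, 0]
}}

```text
clock: 8.55
eef_pos: [0.5565, 0.1441, 0.1147]
tool_rot: [3.141, -0.0, 1.269]
wrist_force: [-1.4, 0.7, 6.5]
finger_gap: 0.0324
finger_force: 60.7
```

Call:
{"op": "step_arm", "data": {
  "offset": [
    [0, 0, -0.001],
    [0, 0, -0.002],
    [0, 0, -0.003],
    [0, 0, -0.003]
  ],
  "dr": [
    [0, 0, 0],
    [0, 0, 0],
    [0, 0, 0],
    [0, 0, 0]
  ],
  "hand": [0, 0, 0, 0]
}}

```text
clock: 8.95
eef_pos: [0.5565, 0.1442, 0.1122]
tool_rot: [3.141, -0.0, 1.269]
wrist_force: [-1.9, -0.9, 7.7]
finger_gap: 0.0331
finger_force: 61.1
```

Call:
{"op": "step_arm", "data": {
  "offset": [
    [0, 0, -0.001],
    [0, 0, -0.002],
    [0, 0, -0.003],
    [0, 0, -0.003]
  ],
  "dr": [
    [0, 0, 0],
    [0, 0, 0],
    [0, 0, 0],
    [0, 0, 0]
  ],
  "hand": [0, 0, 0, 0]
}}

```text
clock: 9.35
eef_pos: [0.5566, 0.1443, 0.112]
tool_rot: [3.14, 0.001, 1.269]
wrist_force: [-9.5, -3.5, 28.9]
finger_gap: 0.0327
finger_force: 63.2
```

The force rose sharply at the expected height, so the collar is on the hub. I'll check visually.

```bash
python3 - <<'E'
from h import *
snap('wrist','w5');snap('scene','s5');s=state();print(s['eef_pos'],s['wrist_force'],s['wrist_torque'],s['clock'])
r=lambda i:cv2.resize(i,(400,400),interpolation=cv2.INTER_CUBIC)
w=cv2.imread('pics/w5.png');q=cv2.imread('pics/s5.png')
cv2.imwrite('pics/z5.png',np.hstack([r(w[190:330,210:350]),r(q[190:270,210:290])]))
E
```

```text
[0.55661382 0.14431042 0.1120037 ] [-8.93527793 -3.23434981 27.52006   ] [-0.68666553  2.19347341 -0.0605629 ] 9.45
```

View pics/z5.png

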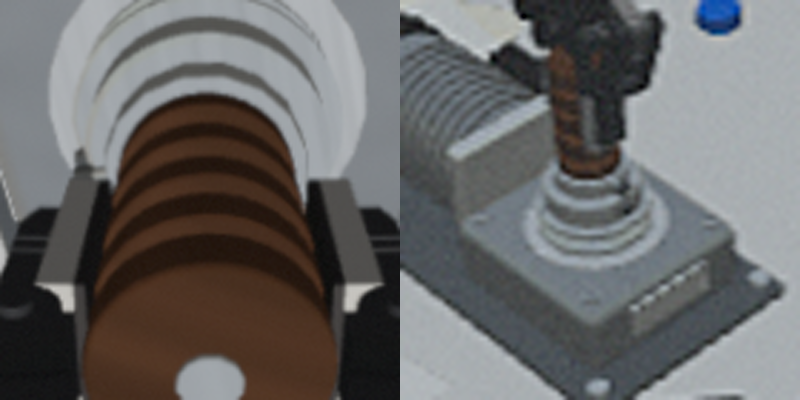

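The pictures show the collar flush on the hub face with no gap, the screw head above the setscrew, and the bobbin still gripped. The press is steady at about 28 N.

```bash
python3 -c "
from workcell import *
print(close_job())"
```

```text
the job is handed in; nothing more can be done
None
```

The grooved bobbin is in the burnisher hub with its key in the keyway and its collar flush on the face, and the arm is still gripping it and pressing it home with about 28 N; I handed the job in at 9.45 s.

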